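# Set a brass tube in the sawing jig and point out the square cut

### The job

The brass tube in the sawing jig is to be cut off square: with the fingertips push it along its groove until its end is fully home against the stop, then swing the keeper bar all the way round across the tube so that it cannot jump out. Then show me where to saw: point straight down at the tube over the square slot (the one straight across the groove, not the slanting mitre slot), fingertips one to three centimetres above the tube and touching nothing, stay there for two seconds and finish still pointing. Do not lift the tube, do not shift the stop, and leave the other things on the bench alone.

Things in the scene. Friction and masses are not known exactly. Their poses are not given: they have to be found in the camera images.
- jig: sawing jig, fixed to the bench: steel block 48 wide (x), 150 long (y -80 to +70 mm), top 44 above the bench, on a hardwood board 76 x 226 x 14 mm (y -86 to +140). A V groove 10 mm deep runs along its y at x = 0; two saw slots 3 mm wide cross it; the stop stands beyond the +y end on two rods. Origin on the bench under the groove, z up; yaw within 0.3 rad of 0
- tube: brass tube, 12 mm outside diameter, 190 long, loose (about 60 g), lying in the groove along the jig's y; origin on its axis at mid-length, axis 42.5 mm above the bench, top 4.5 mm above the block. Its y points to the stop; it may roll. Its tail sticks out beyond the block's -y end, by 10 mm or more even when home, to be pushed there
- tube_front (a point): centre of the tube's end face nearer the stop
- tube_tail (a point): centre of the tube's other end face, the one to push; 50 to 75 mm beyond the block's end at the start
- stop_face (a point): centre of the stop's face, 42.5 mm above the bench, facing the tube along the jig's -y; the tube is home when tube_front meets it, 20 to 65 mm from the start. The stop is a steel slide 34 wide, 66 high with its thumbscrew, reaching 19 mm behind the face; it is clamped and holds against about 45 N
- keeper (a joint): flat brass bar, 12 wide, 5 thick, turning level about a screw on the block's near (-x) side, 50 to 55 mm above the bench, 1.5 mm over the tube. Angle: 0 = along the jig's +y, beside the tube; grows clockwise seen from above; 1.57 = across the tube, pointing to the jig's +x, against its end stop. Starts at -0.35 to 0.15; stays where left (1 N at the peg moves it)
- keeper_pivot (a point): centre of the keeper's pivot, at its bar's top: x -16, y -50 mm in the jig
- keeper_peg (a point): top of the upright steel peg on the keeper's free end (10 mm diameter, 18 high, 55 to 73 mm above the bench), 40 mm from the pivot; push it sideways
- square_slot (a point): where the square slot (straight across) crosses the tube, at the height of the tube's top, 48.5 mm above the bench; y +52 mm in the jig, axes as the jig's; the point to be pointed at
- mitre_slot (a point): the same for the slanting 45 degree mitre slot, y +14 mm in the jig, 38 mm nearer the tail; not to be pointed at
- saw: jeweller's saw frame lying on its side, 78 mm deep, 275 long, dark wooden handle 118 mm long along its -y; up to 24 mm high; origin on the bench at the handle's front end; leave alone
- bench_block: flat steel bench block, 75 x 75 x 18 mm, origin at the centre of the underside; leave alone
- pen_green: slim dark pen lying along its y, 9 x 135 x 10 mm, origin at the centre of the underside; leave alone
- screwdriver: screwdriver, 20 x 157 x 18 mm, lying along its y, origin at the centre of the underside; leave alone
- dapping_block: steel dapping cube, 45 mm, origin at the centre of the underside; leave alone

How it is judged:
By the outcome, as a careful person would: the job done as asked, in the order asked, and still so for the second after the job is handed in, with the robot touching nothing.
It also fails if it takes over 51 s, if anything falls off the work surface, if the arm or the gripper's body presses on something with over 40 N, if the wrist force passes 120 N, or if a joint passes its speed limit or range.

### The arm

A 6-joint arm with a two-finger parallel gripper is mounted at the origin on a cart in front of the work surface, level with it; the furniture and walls round the work are solid. World frame = base frame: x ahead of the robot, y to its left, z up, the work surface at z = 0. Lengths are in m, angles in rad, forces in N, time in s.
With the tool pointing down it reaches from about 0.25 to 0.725 m from the base axis. Payload 4 kg.
Tool frame: the origin (TCP) lies on the centre line of the jaws, within the pads' length; the fingertips stand 14 mm ahead of it and the grasp point (between the pads) lies 5 mm behind it (arm.nose_length is the distance from the TCP to the fingertips, in m); z points along the fingers, y is the direction in which the jaws open and shut (so a half turn about z gives the same grasp; the last joint's range is limited). The gripper opens to 85 mm and grips with 20 to 120 N. Pads are 22 mm wide; open, the fingers measure 114 mm over their backs; the gripper's body (76 mm by 85 mm) begins 54 mm behind the grasp point. The pads swing forward as they close: fully open they stand 13 mm farther back than shut.
Start: joints at [-1.109, 0.241, 0.005, 1.335, 0, 1.571], TCP at [0.223, -0.448, 0.245] pointing down, gripper open.
Joint ranges: [-2.72, 2.72], [-1.05, 1.87], [-1.09, 1.28], [-1.99, 2.15], [-1.42, 1.44], [-3.14, 3.14]. Speed limits (rad/s): [2.79, 2.79, 3.14, 3.14, 3.14, 3.14].

### API

Orientations are given as a 3x3 rotation matrix whose columns are the frame's x, y, z axes.
In Python, from rig import readout, eyes, arm gives the robot as it stands.
- The arm moves only by the shell command python3 -m handwheel 'ROWS' [OPENING]. ROWS is text: rows parted by semicolons, each of 6 numbers parted by spaces: the shift along the tool's x, y, z in mm, then the turn, a rotation vector about the tool's x, y, z in rad. In form: tx ty tz rx ry rz; .... A call has 1 to 12 rows; each row is the pose to reach, as a shift and turn from the pose commanded when the call began, along the tool's axes at that moment; what a row does not reach only later rows make up. A row lasts 1/8 s, in which the tool goes at most 62.5 mm and 10.7 degrees, less where a joint would pass 70% of its speed; a pose out of reach is approached as far as the arm can. A call with a gripper value outside its range is refused whole. OPENING is the opening, from 0 (shut) to 1 (fully open), set as the call begins (- or left out, the last holds). The fingers move at their own pace and stop on an object; the grip force is fixed at half the most. Time passes only in rows, so rows that repeat a pose let the fingers close. It gives the time, the measured TCP pose, the force and the opening at its end, in the units of the state.
- readout.sense(): the state, without advancing time (a new reading comes with each control period).
- eyes.camera(name): name is "scene" or "top" or "wrist"; returns a dict with "color" (420x560x3 uint8, red, green, blue), "z_map" (420x560 float32, m along the optical axis (not along the pixel's ray), 0 where there is no reading), "vfov" (degrees; the focal length in pixels is half the picture's height over the tangent of half this angle, whatever the lens; pixels are square), "cx", "cy" (the principal point, pixels), "distortion" ([k1, k2, p1, p2, k3] as OpenCV has them; the pictures are not rectified), "origin" and "rotation" of the camera in the world. Camera axes: x right, y down, z forward; pixel columns grow to the right and rows downward; lengths in m; the calibration is good to about 2 mm. A picture is of the moment at which its call begins.
- arm.sign_off(): hands the job in, once; it reports no verdict.
The state is a dict: "time_s": time; "joint_positions": joint angles; "joint_vel": joint speeds; "joint_efforts": joint torques, N m; "eef_pos": TCP position; "tcp_rot": TCP orientation; "ft_force": force on the tool from outside, world axes, zero at the start; "wrist_torque": the same for the moment, N m; "finger_gap": finger opening in m.
Only numpy, scipy, OpenCV 4.12 (cv2) and the standard library are available. Lean on these libraries where they do the work, as an engineer would, in place of code of your own. Each camera call takes 0.05 s, during which the arm holds its last target.

## Working session

There is one attempt and no reset: what is moved stays moved. The work goes in short steps, Python scripts to look and compute and a shell command to move; the robot and the scene stay as the last step left them, time stands still between calls to the robot, and variables do not carry over. Pictures are saved under pics/ and viewed, and the job is handed in when it is done.

```bash
mkdir -p pics; ls; cat > h.py <<'E'
import numpy as np,cv2
from rig import readout,eyes,arm
def snap(n,f):
    c=eyes.camera(n); cv2.imwrite(f,cv2.cvtColor(c['color'],cv2.COLOR_RGB2BGR)); np.savez(f+'.npz',**{k:np.array(v) for k,v in c.items()}); return c
def K(c):
    H=c['color'].shape[0]; f=H/2/np.tan(np.radians(float(c['vfov']))/2)
    return np.array([[f,0,float(c['cx'])],[0,f,float(c['cy'])],[0,0,1]])
def ray(c,px):
    p=cv2.undistortPoints(np.array(px,float).reshape(-1,1,2),K(c),np.array(c['distortion'],float)).reshape(-1,2)
    return np.c_[p,np.ones(len(p))]@np.array(c['rotation']).T
def atz(c,px,z):
    d=ray(c,px); o=np.array(c['origin']); return o+d*((z-o[2])/d[:,2])[:,None]
def proj(c,P):
    R=np.array(c['rotation']);q=(np.array(P,float).reshape(-1,3)-np.array(c['origin']))@R
    return cv2.projectPoints(q,np.zeros(3),np.zeros(3),K(c),np.array(c['distortion'],float))[0].reshape(-1,2)
E
python3 - <<'E'
from h import *
for n in('scene','top','wrist'):
    c=snap(n,f'pics/{n}0.png'); print(n,c['vfov'],c['origin'],np.round(c['rotation'],3).tolist(),c['distortion'])
print(readout.sense())
E
```

```text
pics
scene 43.26453121746086 [-0.15935681  0.91905225  0.59255089] [[-0.823, -0.218, 0.524], [-0.567, 0.358, -0.742], [-0.026, -0.908, -0.418]] [0.00723542 0.         0.         0.         0.        ]
top 49.269523697600306 [ 0.28177775 -0.03481659  1.35845352] [[-0.015, -0.981, 0.192], [-1.0, 0.019, 0.019], [-0.023, -0.192, -0.981]] [-0.06852122  0.          0.          0.          0.        ]
wrist 66.50863110161218 [ 0.28976059 -0.41519369  0.37331871] [[0.445, -0.855, -0.265], [-0.896, -0.426, -0.128], [-0.004, 0.294, -0.956]] [0.0079307 0.        0.        0.        0.       ]
{'time_s': 0.15, 'joint_positions': array([-1.10899208e+00,  2.41240024e-01,  4.05990310e-03,  1.33520370e+00,
       -3.00247899e-06,  1.57079814e+00]), 'joint_vel': array([ 0.00017245, -0.00380661,  0.00375395, -0.00098268, -0.00063267,
        0.00143575]), 'joint_efforts': array([-4.85027831e-04, -3.72634828e+01,  2.52638751e+01,  1.23474130e-02,
        1.78609741e-05,  2.17262556e-05]), 'eef_pos': array([ 0.22258268, -0.4472264 ,  0.24462741]), 'tcp_rot': array([[ 8.95250853e-01,  4.45561899e-01, -7.10020063e-04],
       [ 4.45562464e-01, -8.95249727e-01,  1.41986986e-03],
       [-3.00535682e-06, -1.58749799e-03, -9.99998740e-01]]), 'ft_force': array([-0.43623379,  0.25565373,  0.36495157]), 'wrist_torque': array([ 0.0178552 , -0.0040081 ,  0.01927126]), 'finger_gap': 0.08568973137618194}
```

View pics/top0.png

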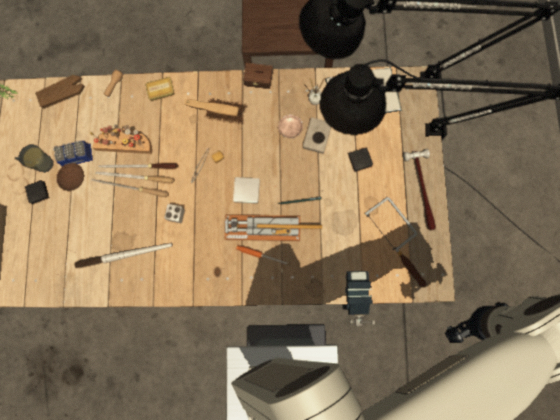

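View pics/scene0.png

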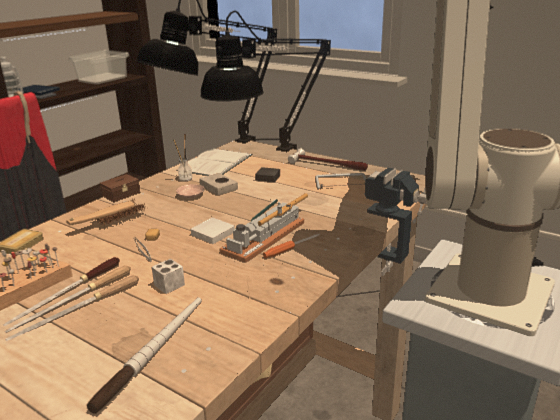

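The jig is at (225–300, 215–240) in the top view, with the stop to the left and the tube's tail at (320,226). I'll enlarge both views.

```bash
python3 - <<'E'
import cv2
a=cv2.imread('pics/top0.png')[195:285,210:335]; cv2.imwrite('pics/t0c.png',cv2.resize(a,None,fx=6.4,fy=6.4,interpolation=cv2.INTER_CUBIC))
a=cv2.imread('pics/scene0.png')[180:270,205:325]; cv2.imwrite('pics/s0c.png',cv2.resize(a,None,fx=6.5,fy=6.5,interpolation=cv2.INTER_CUBIC))
E
```

```text
(no output)
```

View pics/t0c.png

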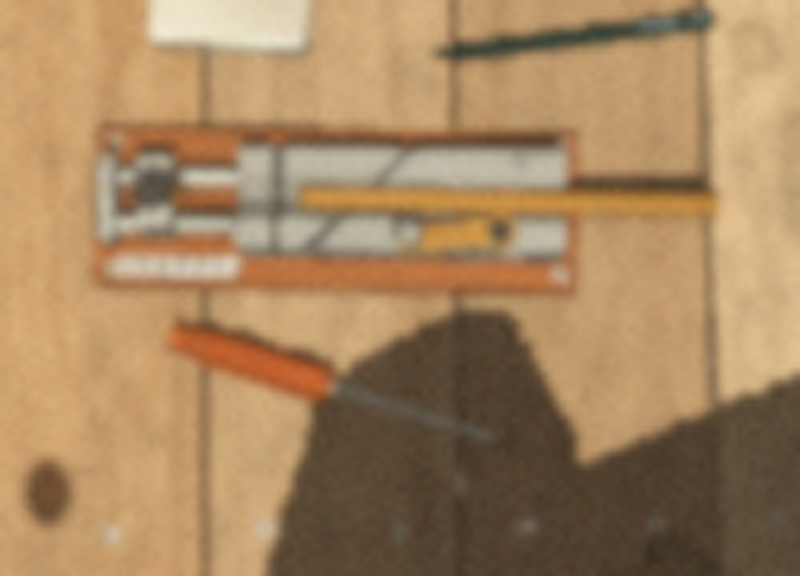

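View pics/s0c.png

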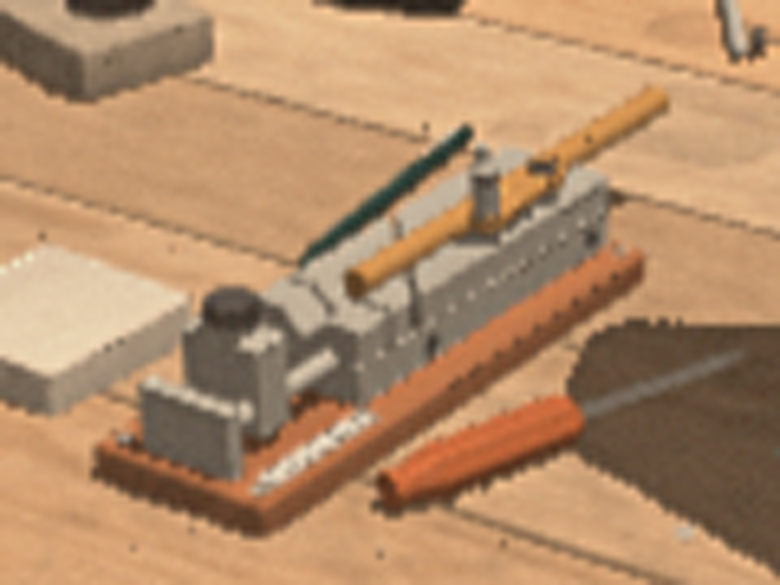

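View pics/wrist0.png

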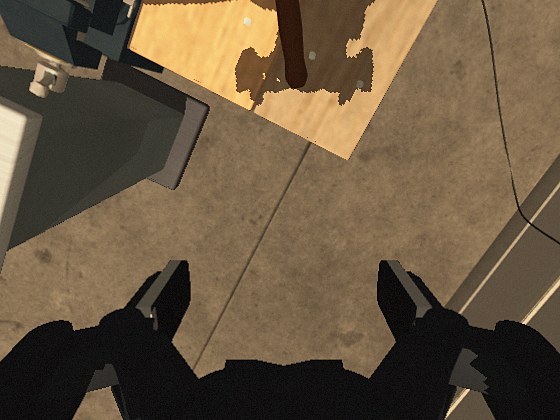

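```bash
python3 - <<'E'
from h import *
c=np.load('pics/top0.png.npz')
def p(l): return (np.array(l,float)+.5)/6.4-.5+np.array([210,195])
B=atz(c,p([(100,126),(578,131),(577,291),(97,289)]),.014); print('board',B.round(4).tolist())
T=atz(c,p([(237,143),(568,146),(567,257),(236,253)]),.044); print('block',T.round(4).tolist())
Q=atz(c,p([(300,196),(716,204)]),.0425); print('tube',Q.round(4).tolist(),np.linalg.norm(Q[0]-Q[1]))
print('stopf',atz(c,p([(176,186)]),.0425).round(4).tolist())
print('pegtop',atz(c,p([(398,226)]),.073).round(4),'pivot',atz(c,p([(500,232)]),.055).round(4))
# fit pose: jig pts
J=np.array([[38,140],[38,-86],[-38,-86],[-38,140],[24,70],[24,-80],[-24,-80],[-24,70]])/1e3
W=np.r_[B,T][:,:2]
a=J-J.mean(0); b=W-W.mean(0)
y=np.arctan2((a[:,0]*b[:,1]-a[:,1]*b[:,0]).sum(),(a*b).sum()); R=np.array([[np.cos(y),-np.sin(y)],[np.sin(y),np.cos(y)]])
t=W.mean(0)-R@J.mean(0); print('yaw',y,t, ((W-(J@R.T+t))*1e3).round(1).tolist())
E
```

```text
board [[0.5345, 0.162, 0.014], [0.5279, -0.0616, 0.014], [0.4528, -0.0595, 0.014], [0.4576, 0.1628, 0.014]]
block [[0.5197, 0.0947, 0.044], [0.5155, -0.0563, 0.044], [0.4646, -0.0548, 0.044], [0.4691, 0.0952, 0.044]]
tube [[0.495, 0.0661, 0.0425], [0.4878, -0.1229, 0.0425]] 0.18911571862005389
stopf [[0.5006, 0.1228, 0.0425]]
pegtop [[0.4757 0.0203 0.073 ]] pivot [[ 0.4749 -0.0248  0.055 ]]
yaw -0.025972176366238223 [0.49242259 0.02432332] [[0.4, -1.3], [-0.3, 1.0], [0.6, 1.2], [-0.5, -2.5], [1.5, 1.0], [1.2, -0.0], [-1.8, 0.3], [-1.2, 0.3]]
```

```bash
python3 - <<'E'
from h import *
c=np.load('pics/top0.png.npz')
z=c['z_map'];o=c['origin']
for n,(u0,u1,v0,v1) in dict(vise=(343,375,265,318),lamp=(320,388,62,135),lamp1=(300,366,0,58),armd=(385,560,70,135),path=(280,345,150,300)).items():
    us,vs=np.meshgrid(np.arange(u0,u1),np.arange(v0,v1)); d=ray(c,np.c_[us.ravel(),vs.ravel()])
    P=o+d*z[v0:v1,u0:u1].ravel()[:,None]; P=P[(P[:,2]>.04)]
    if len(P): print(n,P.min(0).round(3),P.max(0).round(3))
E
```

```text
vise [ 0.23  -0.249  0.041] [ 0.357 -0.035  1.358]
lamp [ 0.282 -0.285  0.044] [ 0.914 -0.035  1.358]
lamp1 [ 0.282 -0.229  0.288] [ 1.012 -0.035  1.358]
armd [ 0.282 -0.728  0.04 ] [ 0.974 -0.035  1.358]
path [ 0.282 -0.122  0.04 ] [ 0.515 -0.002  1.358]
```

```bash
python3 - <<'E'
from h import *
c=np.load('pics/top0.png.npz')
z=c['z_map'];o=c['origin']
for n,(u0,u1,v0,v1) in dict(vise=(343,375,265,318),lamp=(320,388,62,135),lamp1=(300,366,0,58),armd=(385,560,70,135),path=(280,345,150,300)).items():
    us,vs=np.meshgrid(np.arange(u0,u1),np.arange(v0,v1)); d=ray(c,np.c_[us.ravel(),vs.ravel()]);zz=z[v0:v1,u0:u1].ravel()
    P=o+d*zz[:,None]; P=P[(P[:,2]>.04)&(zz>0.05)]
    if len(P): print(n,P.min(0).round(3),P.max(0).round(3),len(P))
E
```

```text
vise [ 0.23  -0.249  0.041] [ 0.357 -0.182  0.117] 1053
lamp [ 0.687 -0.285  0.044] [ 0.914 -0.114  0.462] 3760
lamp1 [ 0.871 -0.229  0.288] [ 1.012 -0.066  0.464] 3309
armd [ 0.744 -0.728  0.04 ] [ 0.974 -0.259  0.425] 3233
path [ 0.467 -0.122  0.04 ] [ 0.515 -0.002  0.06 ] 356
```

```bash
python3 -m handwheel '30 -11 0 0 0 0.05; 80 -30 0 0 0 0.12; 135 -50 0 0 0 0.2; 190 -71 0 0 0 0.28; 245 -92 0 0 0 0.35; 300 -112 0 0 0 0.42; 340 -127 0 0 0 0.47; 362 -135 0 0 0 0.488; 362 -135 0 0 0 0.488' 0
python3 - <<'E'
from h import *
c=snap('wrist','pics/w1.png'); print(readout.sense())
P=[[.4924,.0243,0]]; 
E
```

```text
time_s: 1.27
eef_pos: [0.4874, -0.1642, 0.2447]
tcp_rot: [[1.0, -0.023, -0.001], [-0.023, -1.0, 0.0], [-0.001, -0.0, -1.0]]
ft_force: [-0.1, 0.2, 0.0]
finger_gap: -0.0002
{'time_s': 1.325, 'joint_positions': array([-3.26634218e-01,  2.69242461e-01,  4.15810798e-02,  1.34440707e+00,
       -4.22215703e-04,  2.83927798e+00]), 'joint_vel': array([-0.03268688, -0.01084308, -0.01087824,  0.00389654, -0.00176032,
       -0.00100249]), 'joint_efforts': array([ 7.89454859e-01, -3.84234202e+01,  2.55513382e+01, -7.82236503e-02,
        6.93806168e-02,  2.85094668e-02]), 'eef_pos': array([ 0.4866208 , -0.16498086,  0.24478271]), 'tcp_rot': array([[ 9.99703403e-01, -2.43168636e-02, -1.34033548e-03],
       [-2.43168743e-02, -9.99704301e-01,  8.27804456e-06],
       [-1.34014044e-03,  2.43171800e-05, -9.99999102e-01]]), 'ft_force': array([ 0.01517114, -0.40640535,  0.52117751]), 'wrist_torque': array([-0.04707015, -0.01565365, -0.06872685]), 'finger_gap': 0.00033071827360679214}
```

View pics/w1.png

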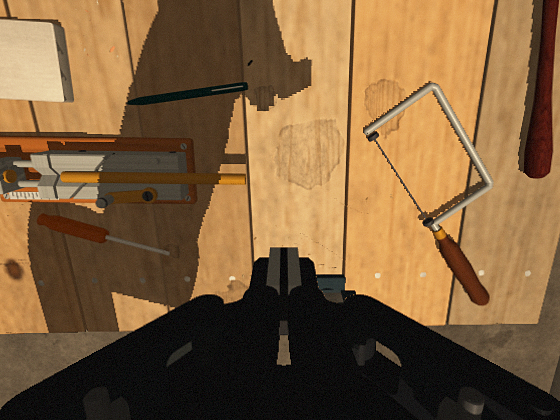

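```bash
python3 - <<'E'
import cv2
a=cv2.imread('pics/w1.png')[125:215,0:260]; cv2.imwrite('pics/w1c.png',cv2.resize(a,None,fx=3,fy=3,interpolation=cv2.INTER_CUBIC)*1)
a=cv2.imread('pics/w1.png')[130:215,85:255]; cv2.imwrite('pics/w1d.png',cv2.convertScaleAbs(cv2.resize(a,None,fx=4.7,fy=4.7,interpolation=cv2.INTER_CUBIC),alpha=1.5))
E
```

```text
(no output)
```

View pics/w1d.png

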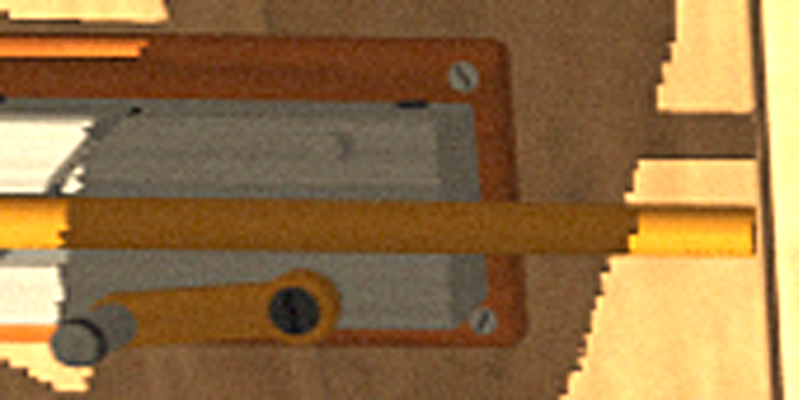

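View pics/w1c.png

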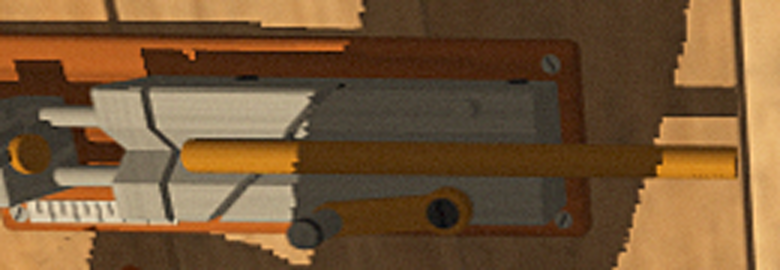

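```bash
cat >> h.py <<'E'
YAW=-0.026;T=np.array([.4924,.0243])
R2=np.array([[np.cos(YAW),-np.sin(YAW)],[np.sin(YAW),np.cos(YAW)]])
def j2w(p): return R2@np.array(p)/1e3+T
def w2j(p): return (np.array(p)[...,:2]-T)@R2*1e3
E
python3 - <<'E'
from h import *
c=np.load('pics/w1.png.npz')
p=lambda l:(np.array(l,float)+.5)/4.7-.5+np.array([85,130])
q=lambda l:(np.array(l,float)+.5)/3-.5+np.array([0,125])
for n,P in dict(tail=atz(c,p([(755,232)]),.0425),front=atz(c,q([(182,156)]),.0425),peg=atz(c,p([(76,343)]),.073),piv=atz(c,p([(295,310)]),.056),
  board=atz(c,p([(512,38),(525,346)]),.014),blk=atz(c,p([(437,107),(452,330)]),.044),blkend=atz(c,q([(92,86),(115,222)]),.044),sqslot=atz(c,q([(143,90),(170,220)]),.044),stop=atz(c,q([(68,160)]),.0425)).items(): print(n,P.round(4)[:,:2].tolist(),w2j(P).round(1).tolist())
E
```

```text
tail [[0.4882, -0.1245]] [[-0.3, -148.9]]
front [[0.4951, 0.0696]] [[1.5, 45.4]]
peg [[0.4746, 0.0144]] [[-17.5, -10.4]]
piv [[0.4761, -0.0246]] [[-15.0, -49.3]]
board [[0.5297, -0.0666], [0.454, -0.0617]] [[39.6, -89.9], [-36.1, -87.0]]
blk [[0.518, -0.057], [0.4673, -0.0543]] [[27.7, -80.6], [-23.1, -79.2]]
blkend [[0.5203, 0.0934], [0.4721, 0.0978]] [[26.1, 69.8], [-22.2, 72.9]]
sqslot [[0.5186, 0.0765], [0.4724, 0.0782]] [[24.8, 52.9], [-21.4, 53.3]]
stop [[0.4945, 0.1097]] [[-0.1, 85.4]]
```

```bash
python3 -m handwheel '2 0 30 0 0 0; 2 0 80 0 0 0; 2 0 130 0 0 0; 2 0 175 0 0 0; 2 0 199 0 0 0; 2 0 199 0 0 0' 0
python3 - <<'E'
from h import *
c=snap('wrist','pics/w2.png');c=snap('scene','pics/s2.png'); s=readout.sense(); print(s['eef_pos'],w2j(s['eef_pos']),s['ft_force'])
a=cv2.imread('pics/s2.png')[150:300,200:400]; cv2.imwrite('pics/s2c.png',cv2.resize(a,None,fx=4,fy=4,interpolation=cv2.INTER_CUBIC))
E
```

```text
time_s: 2.08
eef_pos: [0.4859, -0.1659, 0.0444]
tcp_rot: [[1.0, -0.028, -0.005], [-0.028, -1.0, 0.001], [-0.005, -0.001, -1.0]]
ft_force: [0.1, 0.5, -0.1]
finger_gap: -0.0002
[ 0.48867806 -0.16645381  0.04704668] [   1.23835907 -190.78609437] [ 0.93999181 -0.27648551  0.52038019]
```

View pics/w2.png

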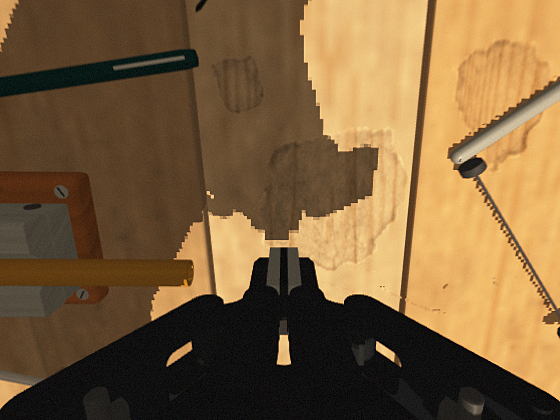

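View pics/s2c.png

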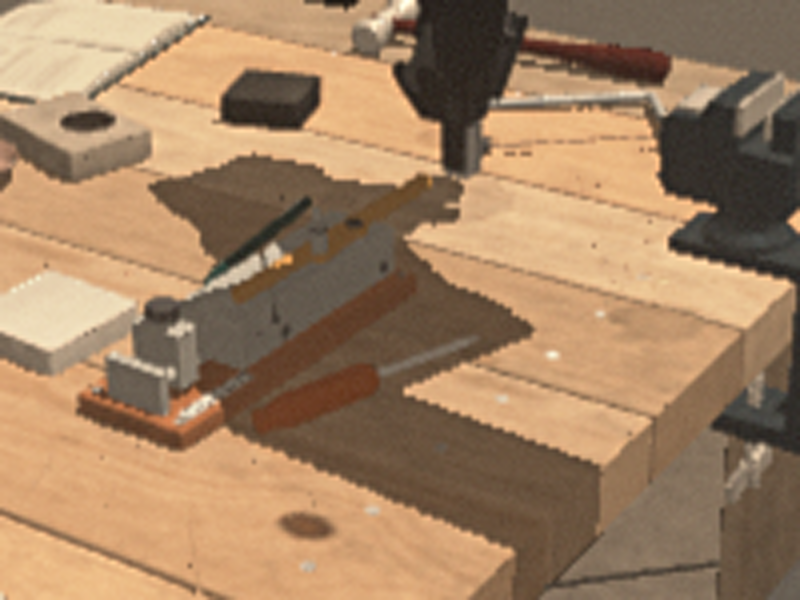

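```bash
python3 -m handwheel '0 -10 1 0 0 0; 0 -20 1 0 0 0; 0 -27 1 0 0 0; 0 -34 1 0 0 0; 0 -42 1 0 0 0; 0 -50 1 0 0 0; 0 -58 1 0 0 0; 0 -64 1 0 0 0; 0 -67 1 0 0 0;0 -67 1 0 0 0' 0
python3 - <<'E'
from h import *
c=snap('wrist','pics/w3.png');c=snap('scene','pics/s3.png'); s=readout.sense(); print(s['eef_pos'],w2j(s['eef_pos']),s['ft_force'])
a=cv2.imread('pics/s3.png')[180:270,205:325]; cv2.imwrite('pics/s3c.png',cv2.resize(a,None,fx=6.5,fy=6.5,interpolation=cv2.INTER_CUBIC))
E
```

```text
time_s: 3.42
eef_pos: [0.4904, -0.098, 0.0453]
tcp_rot: [[1.0, -0.026, -0.0], [-0.026, -1.0, 0.001], [-0.0, -0.001, -1.0]]
ft_force: [-0.4, 0.4, -0.3]
finger_gap: 0.0002
[ 0.48998635 -0.09812309  0.04500652] [   0.76980265 -122.44446409] [-0.55272708  0.12547905 -0.38693831]
```

View pics/w3.png

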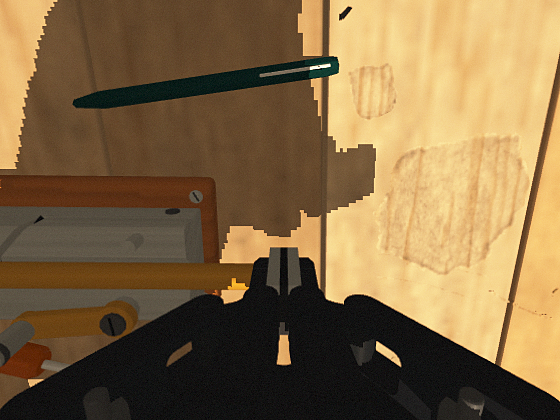

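View pics/s3c.png

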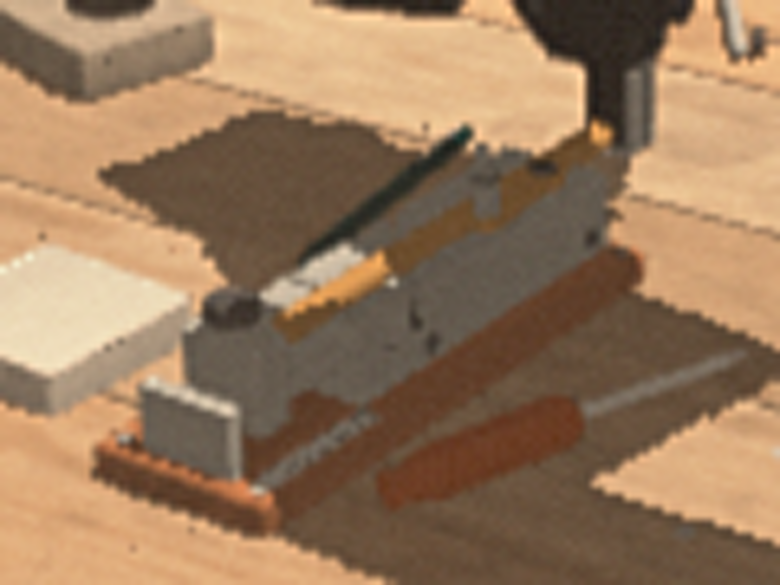

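```bash
for i in 1; do python3 -m handwheel '0 -2 0 0 0 0; 0 -4 0 0 0 0; 0 -6 0 0 0 0; 0 -6 0 0 0 0' 0; done
```

```text
time_s: 4.03
eef_pos: [0.4906, -0.0923, 0.0453]
tcp_rot: [[1.0, -0.026, -0.0], [-0.026, -1.0, 0.0], [-0.0, -0.0, -1.0]]
ft_force: [0.4, 0.2, 0.3]
finger_gap: 0.0002
```

```bash
python3 -m handwheel '0 -2 0 0 0 0; 0 -3 0 0 0 0; 0 -3 0 0 0 0' 0
```

```text
time_s: 4.4
eef_pos: [0.4908, -0.0894, 0.0453]
tcp_rot: [[1.0, -0.026, 0.0], [-0.026, -1.0, 0.0], [0.0, -0.0, -1.0]]
ft_force: [0.2, -0.4, 0.3]
finger_gap: 0.0001
```

```bash
python3 -m handwheel '0 -2 0 0 0 0; 0 -3 0 0 0 0; 0 -3 0 0 0 0' 0
```

```text
time_s: 4.78
eef_pos: [0.4908, -0.0864, 0.0453]
tcp_rot: [[1.0, -0.026, 0.0], [-0.026, -1.0, 0.0], [0.0, -0.0, -1.0]]
ft_force: [0.5, -0.1, -0.4]
finger_gap: -0.0001
```

```bash
python3 -m handwheel '0 -1 0 0 0 0; 0 -2 0 0 0 0; 0 -2 0 0 0 0' 0|grep -E 'eef|ft_'
python3 - <<'E'
from h import *
c=snap('scene','pics/s4.png');c=snap('top','pics/t4.png')
a=cv2.imread('pics/s4.png')[215:250,225:275]; b=cv2.resize(a,None,fx=10,fy=10,interpolation=cv2.INTER_CUBIC)
cv2.imwrite('pics/s4c.png',cv2.convertScaleAbs(b,alpha=1.4))
E
```

```text
eef_pos: [0.4909, -0.0845, 0.0453]
ft_force: [0.8, -0.2, 0.2]
```

View pics/s4c.png

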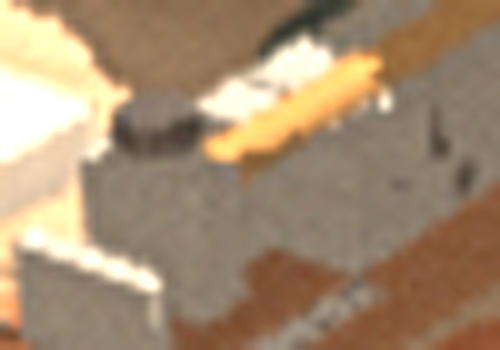

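Close to the stop. I'll creep on in small steps, watching the force.

```bash
python3 -m handwheel '0 -1 0 0 0 0; 0 -2 0 0 0 0; 0 -2 0 0 0 0' 0|grep -E 'eef|ft_'
```

```text
eef_pos: [0.4909, -0.0825, 0.0453]
ft_force: [0.8, -0.2, -0.1]
```

```bash
python3 -m handwheel '0 -1 0 0 0 0; 0 -2 0 0 0 0; 0 -2 0 0 0 0' 0|grep -E 'eef|ft_'
```

```text
eef_pos: [0.491, -0.0821, 0.0454]
ft_force: [-0.2, -5.6, -0.4]
```

```bash
python3 -m handwheel '0 -1 0 0 0 0; 0 -1 0 0 0 0; 0 -1 0 0 0 0' 0|grep -E 'eef|ft_'
python3 - <<'E'
from h import *
c=snap('scene','pics/s5.png');c=snap('wrist','pics/w5.png')
a=cv2.imread('pics/s5.png')[215:250,225:275]; b=cv2.resize(a,None,fx=10,fy=10,interpolation=cv2.INTER_CUBIC)
cv2.imwrite('pics/s5c.png',cv2.convertScaleAbs(b,alpha=1.4))
E
```

```text
eef_pos: [0.491, -0.082, 0.0455]
ft_force: [-0.3, -8.7, 0.3]
```

View pics/s5c.png

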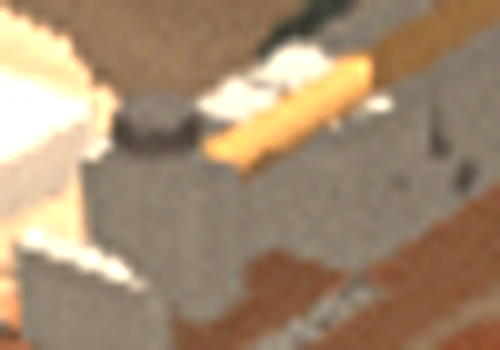

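View pics/w5.png

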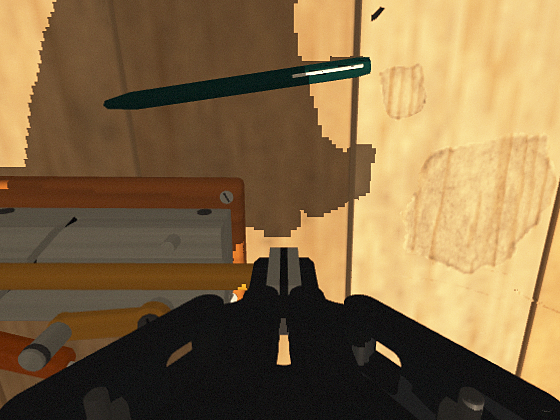

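Home: the force rises to 8.7 N with no further motion, and the tail position agrees with a stop at jig y ≈ 98. I'll back off, lift, and go beside the peg with the tool turned 45°.

```bash
python3 -m handwheel '0 8 0 0 0 0; 0 18 0 0 0 0; 0 20 -35 0 0 0; 0 20 -75 0 0 -0.1; -10 -10 -80 0 0 -0.28; -22 -45 -80 0 0 -0.45; -32 -80 -80 0 0 -0.62; -37 -105 -80 0 0 -0.75; -39 -116 -80 0 0 -0.785; -39 -116 -80 0 0 -0.785;-39 -116 -80 0 0 -0.785' 0
python3 - <<'E'
from h import *
c=snap('wrist','pics/w6.png');c=snap('top','pics/t6.png'); s=readout.sense(); print(s['eef_pos'],w2j(s['eef_pos']),s['ft_force'],s['joint_positions'].round(2))
a=cv2.imread('pics/t6.png')[195:285,210:335]; cv2.imwrite('pics/t6c.png',cv2.resize(a,None,fx=6.4,fy=6.4,interpolation=cv2.INTER_CUBIC))
E
```

```text
time_s: 7.85
eef_pos: [0.4553, 0.0367, 0.1253]
tcp_rot: [[0.727, 0.687, 0.0], [0.687, -0.727, -0.0], [-0.0, 0.0, -1.0]]
ft_force: [0.1, -0.3, 0.1]
finger_gap: -0.0002
[0.45521014 0.03663115 0.12524047] [-37.49786774  11.36015383] [1.13628929 0.16493347 0.25122927] [ 0.08  0.25 -0.32  1.01 -0.    2.47]
```

View pics/w6.png

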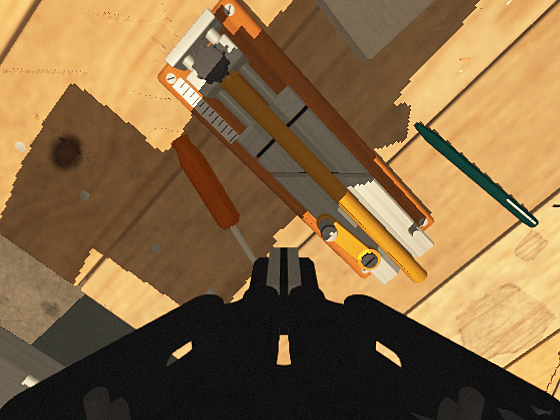

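View pics/t6c.png

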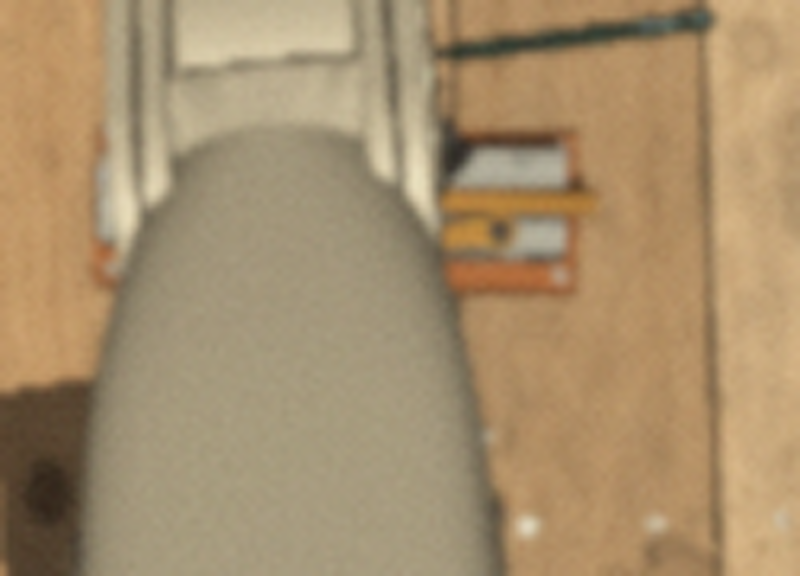

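```bash
python3 - <<'E'
import cv2
a=cv2.imread('pics/w6.png')[0:150,150:350]; cv2.imwrite('pics/w6a.png',cv2.convertScaleAbs(cv2.resize(a,None,fx=4,fy=4,interpolation=cv2.INTER_CUBIC),alpha=1.3))
a=cv2.imread('pics/w6.png')[170:300,260:460]; cv2.imwrite('pics/w6b.png',cv2.convertScaleAbs(cv2.resize(a,None,fx=4,fy=4,interpolation=cv2.INTER_CUBIC),alpha=1.1))
E
```

```text
(no output)
```

View pics/w6a.png

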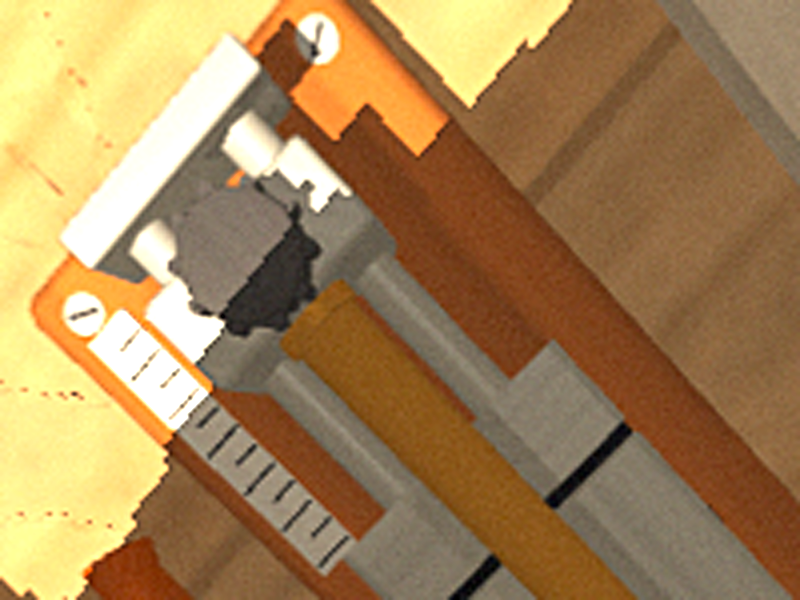

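View pics/w6b.png

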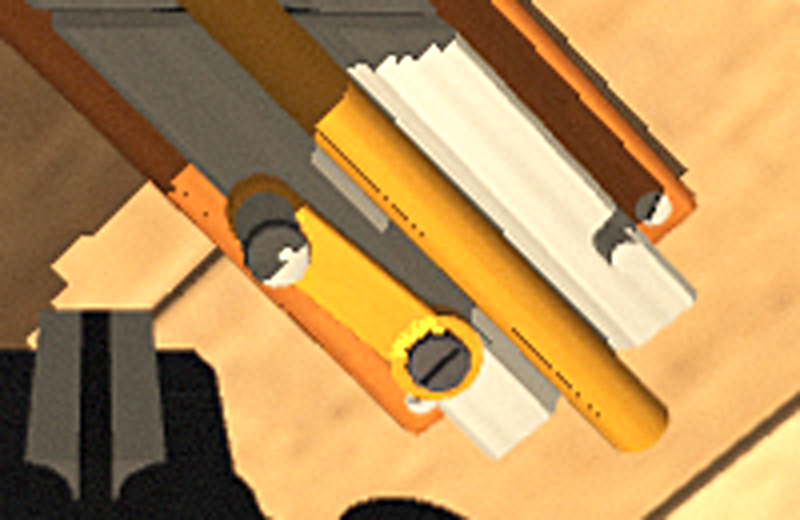

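```bash
python3 - <<'E'
from h import *
c=np.load('pics/w6.png.npz')
a=lambda l:(np.array(l,float)+.5)/4-.5+np.array([150,0])
b=lambda l:(np.array(l,float)+.5)/4-.5+np.array([260,170])
for n,P in dict(peg=atz(c,b([(279,253)]),.073),piv=atz(c,b([(440,358)]),.056),sq=atz(c,a([(630,428),(550,502),(497,562)]),.044),stopscrew=atz(c,b([(615,230)]),.044),
 tail=atz(c,b([(648,438)]),.0425),tubeedges=atz(c,a([(630,600),(505,590)]),.0425)).items(): print(n,P[:,:2].round(4).tolist(),w2j(P).round(1).tolist())
E
```

```text
peg [[0.4747, 0.0159]] [[-17.4, -8.8]]
piv [[0.4768, -0.0245]] [[-14.3, -49.2]]
sq [[0.5191, 0.0758], [0.5023, 0.0772], [0.4896, 0.0769]] [[25.3, 52.2], [8.5, 53.1], [-4.2, 52.5]]
stopscrew [[0.5126, -0.0351]] [[21.7, -58.8]]
tail [[0.4901, -0.0723]] [[0.2, -96.7]]
tubeedges [[0.4999, 0.0568], [0.487, 0.0728]] [[6.7, 32.7], [-6.6, 48.4]]
```

```bash
python3 -m handwheel '0 0 20 0 0 0; 0 0 42 0 0 0; 0 0 50 0 0 0; 0 0 50 0 0 0; -1 5 50 0 0 0; -1 10 50 0 0 0; 2 14 50 0 0 0; 5 17 50 0 0 0; 5 17 50 0 0 0' 0
python3 - <<'E'
from h import *
c=snap('wrist','pics/w7.png')
E
```

```text
time_s: 9.07
eef_pos: [0.4713, 0.0289, 0.0757]
tcp_rot: [[0.725, 0.688, 0.002], [0.688, -0.725, 0.001], [0.002, 0.001, -1.0]]
ft_force: [-0.4, 2.6, 1.5]
finger_gap: 0.0003
```

View pics/w7.png

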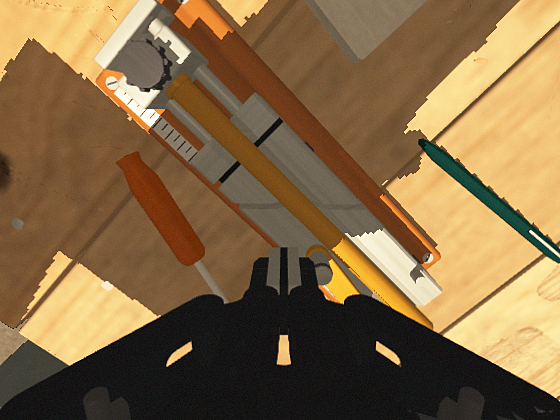

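Contact with the peg (at (320,265)) is good and the keeper is turning. Continuing the arc from here, relative to (5,17).

```bash
python3 -m handwheel '2 4 0 0 0 0; 4 7.5 0 0 0 0; 5.5 11 0 0 0 0; 6.5 15 0 0 0 0; 7.2 19 0 0 0 0; 7.2 23 0 0 0 0; 7 27 0 0 0 0; 6 31 0 0 0 0; 5 35 0 0 0 0; 3 39 0 0 0 0; 0 45 0 0 0 0; 0 45 0 0 0 0' 0
python3 - <<'E'
from h import *
c=snap('wrist','pics/w8.png')
E
```

```text
time_s: 10.62
eef_pos: [0.5015, -0.0049, 0.0753]
tcp_rot: [[0.726, 0.687, 0.0], [0.687, -0.726, -0.001], [-0.0, 0.001, -1.0]]
ft_force: [0.5, 1.3, 0.3]
finger_gap: -0.0001
```

View pics/w8.png

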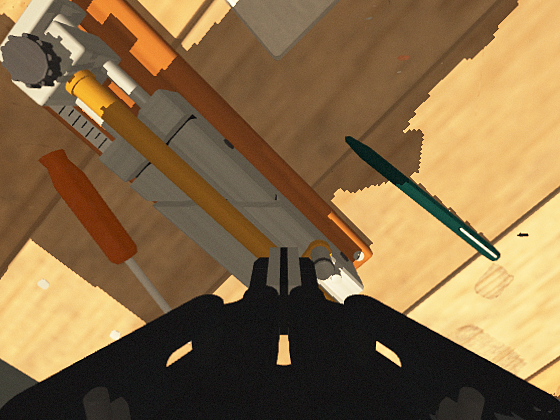

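```bash
python3 -m handwheel '-1 2 0 0 0 0; -2.5 4 0 0 0 0; -4.5 6 0 0 0 0; -4.5 6 0 0 0 0' 0 | grep -E 'eef|ft_'
```

```text
eef_pos: [0.5022, -0.0118, 0.0753]
ft_force: [0.5, 0.4, -0.5]
```

```bash
python3 -m handwheel '-1 1 0 0 0 0; -1.5 1.5 0 0 0 0; -1.5 1.5 0 0 0 0' 0 | grep -E 'eef|ft_'
```

```text
eef_pos: [0.5021, -0.0137, 0.0753]
ft_force: [-0.1, 1.2, -0.7]
```

```bash
python3 -m handwheel '-1 1 0 0 0 0; -1.5 1.5 0 0 0 0; -1.5 1.5 0 0 0 0' 0 | grep -E 'eef|ft_'
```

```text
eef_pos: [0.502, -0.0152, 0.0753]
ft_force: [-0.3, 5.7, 0.4]
```

```bash
python3 -m handwheel '-1 1 0 0 0 0; -1.5 1.5 0 0 0 0; -1.5 1.5 0 0 0 0' 0 | grep -E 'eef|ft_'
python3 - <<'E'
from h import *
c=snap('wrist','pics/w9.png');c=snap('top','pics/t9.png')
a=cv2.imread('pics/w9.png')[190:320,230:430]; cv2.imwrite('pics/w9a.png',cv2.convertScaleAbs(cv2.resize(a,None,fx=4,fy=4,interpolation=cv2.INTER_CUBIC),alpha=1.1))
E
```

```text
eef_pos: [0.5016, -0.0158, 0.0754]
ft_force: [-1.6, 8.0, 2.4]
```

View pics/w9a.png

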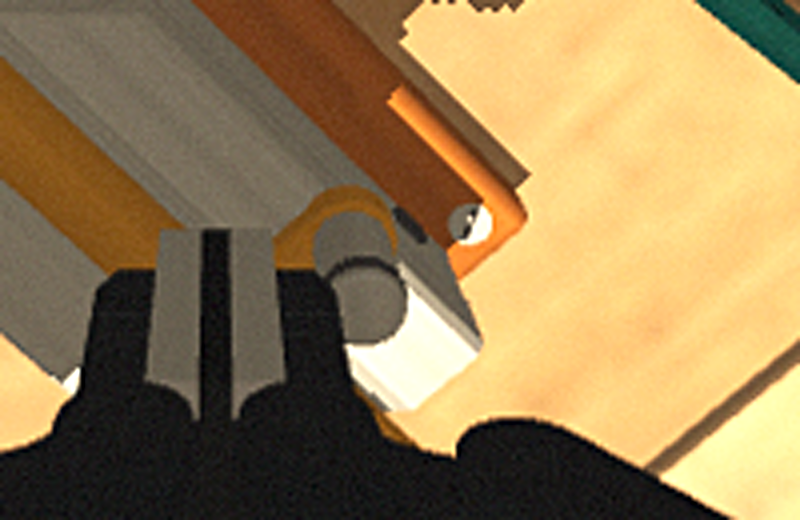

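```bash
python3 -m handwheel '-1 1 0 0 0 0; -1 1 0 0 0 0; -1 1 0 0 0 0' 0 | grep -E 'eef|ft_'
python3 -m handwheel '1 -6 0 0 0 0; 1 -16 0 0 0 0; 1 -18 -30 0 0 0; 11 -28 -60 0 0 0; 31 -48 -60 0 0 0; 51 -68 -60 0 0 0; 58 -75 -60 0 0 0; 58 -75 -60 0 0 0; 58 -75 -60 0 0 0; 58 -75 -60 0 0 0' 0 | grep -E 'eef|ft_|rot'
python3 - <<'E'
from h import *
c=snap('wrist','pics/w10.png'); s=readout.sense(); print(s['eef_pos'],w2j(s['eef_pos']),s['time_s'])
E
```

```text
eef_pos: [0.5016, -0.0162, 0.0755]
ft_force: [-1.6, 12.3, 2.4]
eef_pos: [0.4924, 0.0741, 0.1352]
tcp_rot: [[0.727, 0.687, -0.0], [0.687, -0.727, -0.0], [-0.0, 0.0, -1.0]]
ft_force: [-0.6, -0.0, -0.4]
[0.49240823 0.0742017  0.13520816] [-1.28907113 49.88505187] 14.075
```

View pics/w10.png

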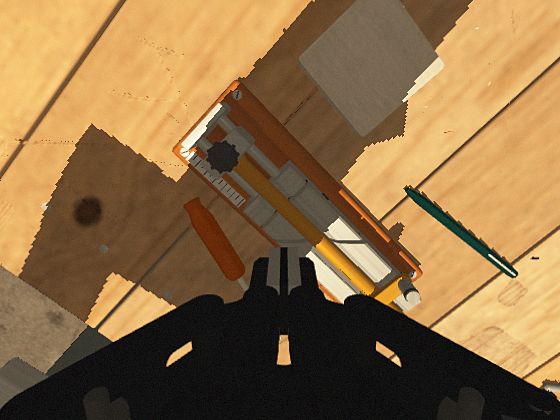

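```bash
python3 - <<'E'
import cv2
a=cv2.imread('pics/w10.png')[115:255,180:340]; cv2.imwrite('pics/w10a.png',cv2.convertScaleAbs(cv2.resize(a,None,fx=4,fy=4,interpolation=cv2.INTER_CUBIC),alpha=1.3))
a=cv2.imread('pics/w10.png')[210:330,300:440]; cv2.imwrite('pics/w10b.png',cv2.resize(a,None,fx=5,fy=5,interpolation=cv2.INTER_CUBIC))
E
```

```text
(no output)
```

View pics/w10a.png

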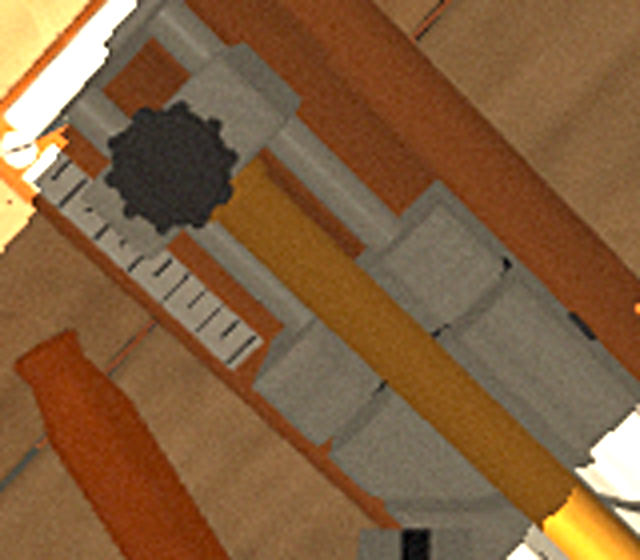

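View pics/w10b.png

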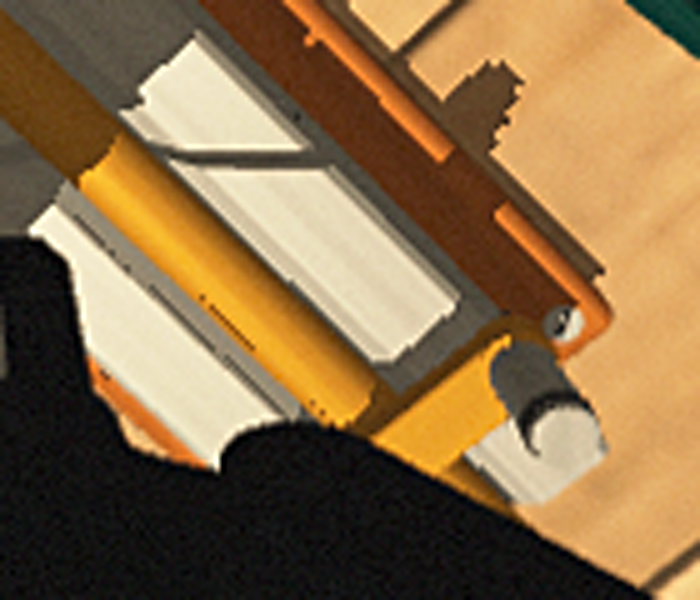

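```bash
python3 - <<'E'
from h import *
c=np.load('pics/w10.png.npz')
a=lambda l:(np.array(l,float)+.5)/4-.5+np.array([180,115])
b=lambda l:(np.array(l,float)+.5)/5-.5+np.array([300,210])
for n,P in dict(peg=atz(c,b([(565,440)]),.073),sq=atz(c,a([(507,263),(440,330),(382,384),(330,452)]),.044),tubetop=atz(c,a([(411,358)]),.0465)).items(): print(n,P[:,:2].round(4).tolist(),w2j(P).round(1).tolist())
print(j2w([.5,52]))
E
```

```text
peg [[0.5158, -0.0261]] [[24.7, -49.7]]
sq [[0.5209, 0.0782], [0.504, 0.0783], [0.4895, 0.0789], [0.4732, 0.0769]] [[27.1, 54.7], [10.2, 54.3], [-4.4, 54.5], [-20.5, 52.1]]
tubetop [[0.4972, 0.079]] [[3.4, 54.8]]
[0.49425168 0.07626943]
```

```bash
python3 -m handwheel '3.5 -0.5 15 0 0 0; 3.5 -0.5 35 0 0 0; 3.5 -0.5 48 0 0 0; 3.5 -0.5 52.5 0 0 0; 3.5 -0.5 52.5 0 0 0; 3.5 -0.5 52.5 0 0 0' 0 | grep -E 'eef|ft_|rot'
python3 - <<'E'
from h import *
c=snap('wrist','pics/w11.png');c=snap('scene','pics/s11.png'); s=readout.sense(); print(s['eef_pos'],w2j(s['eef_pos']),s['time_s'])
a=cv2.imread('pics/w11.png')[100:310,180:460]; cv2.imwrite('pics/w11a.png',cv2.convertScaleAbs(cv2.resize(a,None,fx=2.8,fy=2.8,interpolation=cv2.INTER_CUBIC),alpha=1.3))
a=cv2.imread('pics/s11.png')[160:270,205:345]; cv2.imwrite('pics/s11a.png',cv2.convertScaleAbs(cv2.resize(a,None,fx=5,fy=5,interpolation=cv2.INTER_CUBIC),alpha=1.3))
E
```

```text
eef_pos: [0.4952, 0.0778, 0.0834]
tcp_rot: [[0.726, 0.688, 0.001], [0.688, -0.726, 0.0], [0.001, 0.001, -1.0]]
ft_force: [-0.4, -0.7, -0.2]
[0.49519011 0.07783047 0.08344153] [ 1.39752783 53.58491542] 14.925
```

View pics/w11a.png

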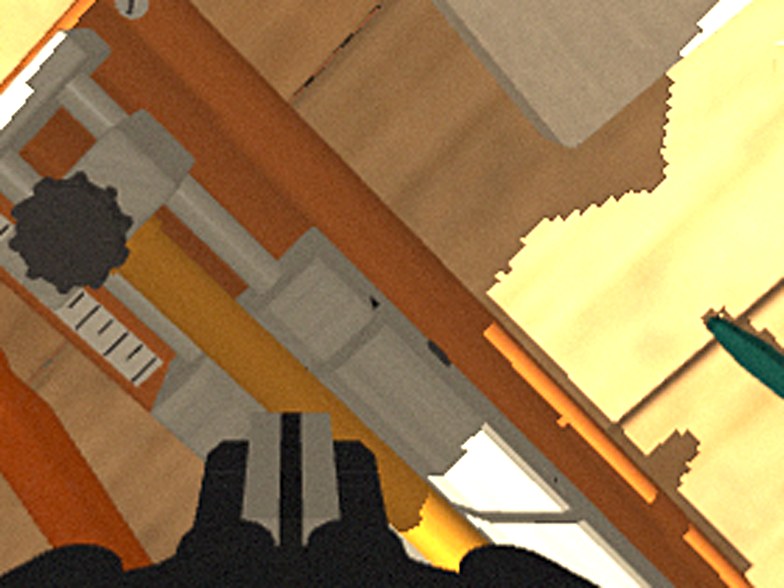

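View pics/s11a.png

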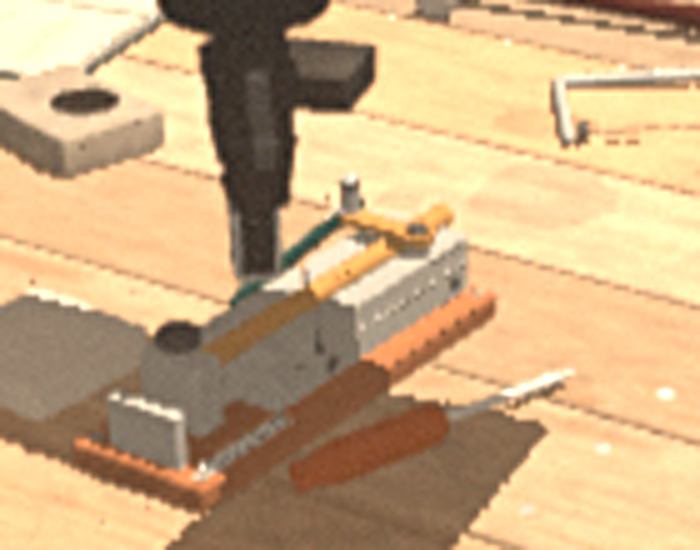

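```bash
python3 -m handwheel '-1 0 0 0 0 0; -1 0 0 0 0 0; -1 0 0 0 0 0; -1 0 0 0 0 0; -1 0 0 0 0 0; -1 0 0 0 0 0; -1 0 0 0 0 0; -1 0 0 0 0 0; -1 0 0 0 0 0; -1 0 0 0 0 0; -1 0 0 0 0 0; -1 0 0 0 0 0' 0 | grep -E 'eef|ft_'
python3 -m handwheel '0 0 0 0 0 0; 0 0 0 0 0 0; 0 0 0 0 0 0; 0 0 0 0 0 0; 0 0 0 0 0 0; 0 0 0 0 0 0; 0 0 0 0 0 0; 0 0 0 0 0 0; 0 0 0 0 0 0; 0 0 0 0 0 0; 0 0 0 0 0 0; 0 0 0 0 0 0' 0 | grep -E 'time|eef|ft_'
python3 - <<'E'
from h import *
s=readout.sense(); print(w2j(s['eef_pos']),s['eef_pos'],arm.nose_length)
print(arm.sign_off())
E
```

```text
eef_pos: [0.4939, 0.0771, 0.0828]
ft_force: [0.4, 0.4, 0.1]
time_s: 17.92
eef_pos: [0.4939, 0.0771, 0.0828]
ft_force: [0.6, -0.5, -0.2]
[ 0.14379438 52.77204497] [0.49391566 0.07705047 0.08279345] 0.014
the job is handed in; nothing more can be done
None
```

The tube is home against the stop, the keeper is across it, and the arm finished pointing straight down over the square slot. I handed the job in at about 18 s of the 51 s allowed.

- **Tube:** I pushed the tail with the shut fingertips until it stopped moving, with the force rising to about 9 N. That is well under the 45 N the stop holds. The finger position put the tube's front end at jig y ≈ 98 mm, which agrees with the stop position from the top camera. The later wrist pictures show the end against the slide.
- **Keeper:** I swung it by its peg until it stalled on its end stop at about 12 N. Afterwards the camera put the peg at jig (24.7, −49.7) mm, against (24, −50) mm for a full swing.
- **Pointing:** the fingertips were about 20 mm above the tube, at jig (0.1, 52.8) mm. They stayed there for about 3 s with only noise on the force reading (under 1 N), and were still there when I handed in.

**Checks that disagreed:**
- Camera readings of the square slot ran from y 52 to 55 mm, against the stated 52 mm, so I aimed near 53 mm.
- One wrist-camera reading put the stop face at 85 mm instead of 98 mm, but the thumbscrew hid the face in that view. I trusted the contact instead.
- One wrist-camera reading put the tail about 5 mm further back than contact did, at −96.7 mm. I trusted contact there too.

I took no new pictures after the final hold; the last ones, from just before it, show nothing else on the bench disturbed.

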